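# Pack and close the sample case on the plastics counter

## Task

Pack the sample case on the counter. First check that its clamp holds: twist the wing screw firmly clockwise, about ten degrees against its springy give and never past twenty, keep it there for a second, and let go so that it springs back; then stand every white acrylic foot upright in a well of its own. Finally set the cover over them, around the wells, press it down at both ends until both seal strips are fully home, and leave the other things on the counter alone.

Things in the scene. Friction and masses are not known exactly. Their poses are not given: they have to be found in the camera images.
- case_floor (a point): Sample case: blue plate 12 mm thick, fixed, with a 214 x 144 mm grid of 3 x 2 wells. Point: grid centre, on the wells' floor (plate top, 12 mm over the counter); x along the 3 wells, clamp at -x, z up. Well centres x -70, 0, 70, y -35, 35 mm; wells 66 mm square, walls 4 mm thick, 16 mm high. Plate x -195 to 130, y -92 to 92 mm.
- clamp_grip (a point): Steel wing screw upright on a round foot, 160 mm from the case's middle towards its -x end. The wing is a bar 60 mm long (x), 10 mm thick (y), 28 mm tall (z, up). Point: centre of the bar, 52 mm above the counter. Grip it across its thickness from above, twist about the upright axis.
- clamp (a joint): Twist of the wing screw in rad, positive clockwise seen from above. 0 at rest. The screw is already tight: it only gives elastically, about 2 N m per rad, and springs back when let go; beyond 0.4 rad it would be overtightened.
- seal_near (a joint): Black rubber strip in the plate, 116 mm from the case's middle towards -x (clamp end), 16 mm wide, 140 mm long across the case. How far it is pressed down, m: 0 = standing 7 mm proud of the plate, about 0.007 = fully home. It stays where it is pushed and resists with about 8 N.
- seal_far (a joint): The same seal strip at the other end (+x) of the wells, 116 mm from the case middle.
- cover_handle (a point): Cover, about 250 g: box open below, black skirt, clear top, outside 234 (x) x 164 mm, inside 226 x 156, 70 mm tall plus handle: a block 70 (x) x 16 x 34 mm. Point: in mid-handle, 89 mm above the skirt's edge, 19 above the top. Fits either way round the grid, 6 mm spare a side, short walls on the seals; the point is then 108 mm over the counter, 101 when home.
- cover_press_a (a point): Centre of the black press panel (34 x 150 mm) on the top of the cover at its own -x end, 88 mm from the handle's middle, 71 mm above the skirt's lower edge.
- cover_press_b (a point): The same press panel at the cover's +x end.
- foot0_mid (a point): Turned white acrylic furniture foot, upright: a disc 50 mm across, 14 mm high, with a round stem 26 mm across on it, 60 mm tall in all, about 80 g. Point: on its axis, half-way up (30 mm above the underside); z along the stem, up. Grip it by the stem (16 mm below to 30 mm above the point); open at most 60 mm beside filled wells. May be absent.
- foot1_mid (a point): Another foot like foot0, point half-way up. It may be absent.
- foot2_mid (a point): Another foot like foot0, point half-way up. It may be absent.
- foot3_mid (a point): Another foot like foot0, point half-way up. It may be absent.
- foot4_mid (a point): Another foot like foot0, point half-way up. It may be absent.
- cement: Bystander, to be left alone: small yellow-labelled cement bottle, 44 mm across, 85 mm tall; origin at the centre of its underside.
- beaker: Bystander, to be left alone: clear beaker, 70 mm across, 85 mm tall; origin at the centre of its underside.
- roll_a: Bystander, to be left alone: roll of black tape lying flat, 84 mm across, 24 mm high; origin at the centre of its underside.
- roll_b: Bystander, to be left alone: roll of black tape lying flat, 76 mm across, 19 mm high; origin at the centre of its underside.
Mind the look-alikes: they are no part of the job. What is shaped like the part that bears foot0_mid but blue or red is not meant. Leave any orange look-alike of the part that bears foot4_mid alone.

How it is judged:
On the way, in this order (a step that is already met when the one before it is completed fails the run):
1. the wing screw is twisted clockwise by more than 0.1 rad by the gripper (value of joint clamp above 0.1 rad and contact force between the fingers and clamp above 1 N), for 0.3 s.
2. every foot present stands upright in a well, the wing screw has sprung back (x of foot0_mid in the frame of case_floor between -0.105 and 0.105 m and y of foot0_mid in the frame of case_floor between -0.07 and 0.07 m and z of each of foot0_mid, foot1_mid, foot2_mid, foot3_mid, foot4_mid in the frame of case_floor below 0.034 m and angle between each of foot0_mid, foot1_mid, foot2_mid, foot3_mid, foot4_mid's own z axis and vertical below 0.15 rad and x of foot1_mid in the frame of case_floor between -0.105 and 0.105 m and y of foot1_mid in the frame of case_floor between -0.07 and 0.07 m and x of foot2_mid in the frame of case_floor between -0.105 and 0.105 m and y of foot2_mid in the frame of case_floor between -0.07 and 0.07 m and x of foot3_mid in the frame of case_floor between -0.105 and 0.105 m and y of foot3_mid in the frame of case_floor between -0.07 and 0.07 m and x of foot4_mid in the frame of case_floor between -0.105 and 0.105 m and y of foot4_mid in the frame of case_floor between -0.07 and 0.07 m and value of joint clamp between -0.06 and 0.06 rad), for 0.2 s.
3. the cover is over the wells and pressed home on both seals (horizontal distance between cover_handle and case_floor below 0.012 m and angle between the x axis of cover_handle and the x axis of case_floor, either way round below 0.08 rad and angle between cover_handle's own z axis and vertical below 0.04 rad and value of joint each of seal_near, seal_far above 0.0055 m and z of cover_handle in the frame of case_floor below 0.0915 m), for 0.2 s.
At the end, for the whole second after the job is handed in: Every foot upright (0.15 rad) on a well floor, one per well; cover around the wells, centred within 12 mm, aligned within 0.08 rad, level within 0.04 rad, both seals pressed over 5.5 mm, the cover down on them and at rest; wing screw within 0.06 rad of its rest (all of step 2 and all of step 3 and linear speed of cover below 0.02 m/s); the robot touches nothing.
It fails at once if the wing screw is overtightened (more than 0.42 rad) (value of joint clamp above 0.42 rad).
It fails at once if the cement bottle is pushed more than 50 mm or knocked over (distance of cement from where it was at the start of the episode above 0.05 m or angle between cement's own z axis and vertical above 0.6 rad).
It fails at once if the beaker is pushed more than 50 mm or knocked over (distance of beaker from where it was at the start of the episode above 0.05 m or angle between beaker's own z axis and vertical above 0.6 rad).
It fails at once if the tape roll is pushed more than 50 mm or knocked over (distance of roll_a from where it was at the start of the episode above 0.05 m or angle between roll_a's own z axis and vertical above 0.6 rad).
It fails at once if the other tape roll is pushed more than 50 mm or knocked over (distance of roll_b from where it was at the start of the episode above 0.05 m or angle between roll_b's own z axis and vertical above 0.6 rad).
Of foot0, foot1, foot2, foot3, foot4 only 3 to 5 are there at a start; the rules pass over those that are not, and their reading is None.
At some moment in a run one of foot0, foot1, foot2, foot3, foot4, cover may be knocked a few centimetres aside while the robot is not near it.
It also fails if it takes over 210 s, if anything falls off the work surface, if the arm or the gripper's body presses on something with over 40 N, if the wrist force passes 120 N, or if a joint passes its speed limit or range.

## Robot

A 6-joint arm with a two-finger parallel gripper is mounted at the origin on the work surface. World frame = base frame: x ahead of the robot, y to its left, z up, the work surface at z = 0. Lengths are in m, angles in rad, forces in N, time in s.
With the tool pointing down it reaches from about 0.35 to 0.775 m from the base axis. Payload 5.5 kg.
Tool frame: the origin (TCP) lies at the very end of the fingers, on their centre line; the grasp point (between the pads) lies grip_depth behind it (grip_depth is the distance from the TCP to the grasp point, in m); z points along the fingers, y is the line along which they close (so a half turn about z gives the same grasp; the last joint's range is limited). The gripper opens to 85 mm and grips with 20 to 120 N. Pads are 22 mm wide; open, the fingers measure 114 mm over their backs; the gripper's body (76 mm by 85 mm) begins 54 mm behind the grasp point. The pads swing forward as they close: fully open they stand 13 mm farther back than shut.
Start: joints at [1.094, 0.313, 0.046, 1.304, 0, 1.431], TCP at [0.19, 0.543, 0.231] pointing down, gripper open.
Joint ranges: [-2.76, 2.76], [-0.86, 1.69], [-1.03, 1.26], [-2.2, 2.34], [-1.47, 1.5], [-3.14, 3.14]. Speed limits (rad/s): [2.57, 2.57, 3.14, 3.14, 3.14, 3.14].

## Interface

Orientations are given as a unit quaternion [x, y, z, w].
In Python, from bench import read_state, capture, finish_job, grip_depth gives the robot as it stands. The module is installed in compiled form; this text tells all that it offers.
- The arm moves only by the tool arm_command, never from a script. Its argument "commands" is a list that holds one entry, the list of rows, each a list of 7 numbers: the shift along the tool's x, y, z in mm, then the turn, a rotation vector about the tool's x, y, z in degrees, then the opening, from 0 (shut) to 1 (fully open). A call has 1 to 5 rows; each row shifts and turns the commanded pose from where the row before left it, along the tool's axes as they then stand; what a row does not reach is not made up. A row lasts 1/10 s, in which the tool goes at most 50 mm and 8.59 degrees, less where a joint would pass 70% of its speed; a pose out of reach is approached as far as the arm can. A call with a gripper value outside its range is refused whole. The fingers move at their own pace and stop on an object; "squeeze" is the grip in N (left out, the last holds). Time passes only in rows, so rows that do not move let the fingers close. It gives the time, the measured TCP pose, the force, the opening and the grip force at its end, in the units of the state.
- read_state(): the state, without advancing time (a new reading comes with each control period).
- capture(name): name is "scene" or "top"; returns a dict with "color" (480x640x3 uint8, red, green, blue), "depth" (480x640 float32, m along the optical axis (not along the pixel's ray), 0 where there is no reading), "vertical_fov" (degrees; the focal length in pixels is half the picture's height over the tangent of half this angle, whatever the lens; pixels are square), "cx", "cy" (the principal point, pixels), "world_from_camera" (4x4, takes a point from camera to world coordinates). Camera axes: x right, y down, z forward; pixel columns grow to the right and rows downward; lengths in m; the calibration is good to about 2 mm. A picture is of the moment at which its call begins.
- finish_job(): hands the job in; it is judged then, once.
The state is a dict: "t": time; "joint_positions": joint angles; "qvel": joint speeds; "joint_efforts": joint torques, N m; "tool_pos": TCP position; "ee_rot": TCP orientation; "ft_force": force on the tool from outside, world axes, zero at the start; "ft_torque": the same for the moment, N m; "finger_gap": finger opening in m; "grip_force": force on a finger pad.
Only numpy, scipy, OpenCV 4.12 (cv2) and the standard library are available. Lean on these libraries where they do the work, as an engineer would, in place of code of your own. Each camera call takes 0.05 s, during which the arm holds its last target. There are 200 camera calls.

## Working session

There is one attempt and no reset: what is moved stays moved. The work goes in short steps, Python scripts to look and compute and a tool call to move; the robot and the scene stay as the last step left them, time stands still between calls to the robot, and variables do not carry over. Pictures are saved under pics/ and viewed, at most 14 in all, crops included, and the job is handed in when it is done.

Besides the shell and the picture viewer there is one more tool, called as a command line: name --argument value ..., lists and objects as JSON in quotes. arm_command: Moves the arm, as the interface text tells. Its arguments: {"type":"object","properties":{"commands":{"type":"array"},"squeeze":{"type":"number"}},"required":["commands"]}

```bash
mkdir -p pics; cat > h.py <<'E'
import numpy as np, cv2, json
from bench import read_state, capture, finish_job, grip_depth
def K(c):
    f=240/np.tan(np.radians(c["vertical_fov"])/2); return f,c["cx"],c["cy"]
def cloud(c):
    f,cx,cy=K(c); v,u=np.mgrid[:480,:640]; d=c["depth"]
    P=np.stack([(u-cx)/f*d,(v-cy)/f*d,d,np.ones_like(d)],-1)@np.array(c["world_from_camera"]).T
    return P[...,:3]
def ray(c,u,v,z):
    f,cx,cy=K(c); T=np.array(c["world_from_camera"]); r=T[:3,:3]@[(u-cx)/f,(v-cy)/f,1]; o=T[:3,3]
    return o+r*(z-o[2])/r[2]
E
python3 - <<'E'
from h import *
print(grip_depth,read_state())
for n in("scene","top"):
    c=capture(n); cv2.imwrite(f"pics/{n}0.png",c["color"][...,::-1]); np.save(f"{n}0.npy",c,allow_pickle=True)
    print(n,c["vertical_fov"],c["cx"],c["cy"],np.round(c["world_from_camera"],3).tolist(),(c["depth"]>0).mean())
E
```

```text
0.0187 {'t': 0.0, 'joint_positions': array([ 1.09441537e+00,  3.14015028e-01,  4.49515948e-02,  1.30360584e+00,
       -2.70948536e-05,  1.43119635e+00]), 'qvel': array([ 0.0021419 ,  0.00125008, -0.00163092, -0.00049435, -0.00032621,
        0.00055442]), 'joint_efforts': array([-4.50801999e-04, -4.80622315e+01,  2.98532706e+01,  1.92543631e-02,
        4.52744018e-05,  1.35347162e-05]), 'tool_pos': array([0.18978135, 0.5422185 , 0.23038936]), 'ee_rot': array([ 1.67595737e-01,  9.85855360e-01, -8.96512053e-04, -2.70975940e-04]), 'ft_force': array([ 0.03370863, -0.04807478, -0.5701206 ]), 'ft_torque': array([ 0.05991723,  0.01454838, -0.02192283]), 'grip_force': 0.0, 'finger_gap': 0.08549703452887768}
scene 51.978974697124826 317.4984328154176 228.03906216512954 [[-0.551, 0.509, -0.661, 1.35], [0.834, 0.349, -0.427, 0.477], [0.013, -0.787, -0.617, 0.776], [0.0, 0.0, 0.0, 1.0]] 0.995458984375
top 52.637038024339766 311.8268672269248 237.1397308487649 [[-0.013, -0.991, 0.13, 0.429], [-1.0, 0.014, 0.002, 0.001], [-0.004, -0.13, -0.991, 1.235], [0.0, 0.0, 0.0, 1.0]] 0.996171875
```

View pics/scene0.png

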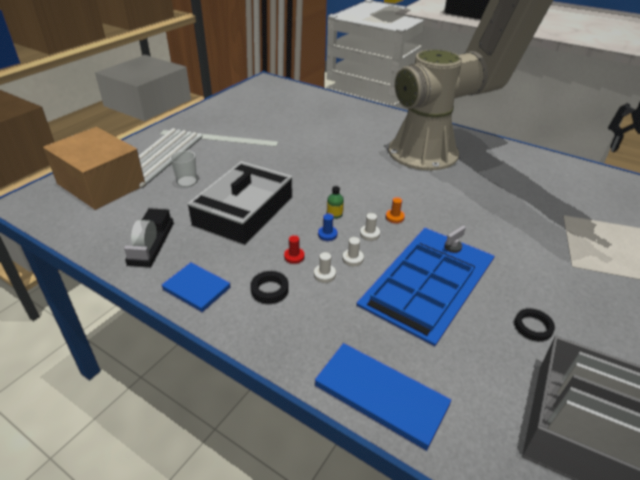

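View pics/top0.png

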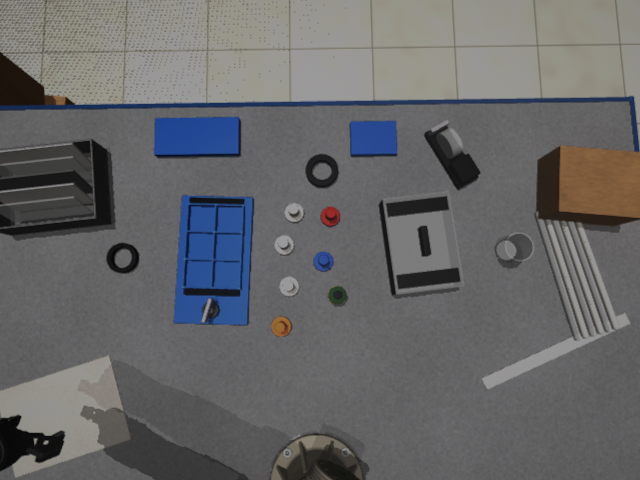

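The top view shows three white feet at about (294,212), (284,245) and (289,286). The case is at (215,245) with its clamp at (209,310), and the cover is at (423,243). The blue, red and orange feet are decoys. Next I'll measure these.

```bash
cat >> h.py <<'E'
def blob(m,box):
    z=np.zeros_like(m,np.uint8); x0,y0,x1,y1=box; z[y0:y1,x0:x1]=m[y0:y1,x0:x1]
    cs,_=cv2.findContours(z,cv2.RETR_EXTERNAL,cv2.CHAIN_APPROX_NONE); return sorted(cs,key=cv2.contourArea)[::-1]
def rectw(c,cnt,z):
    # rectangle in the world plane z: contour cast by rays, then minAreaRect
    P=np.array([ray(c,u,v,z)[:2] for u,v in cnt.reshape(-1,2)],np.float32)*1000
    b=cv2.boxPoints(cv2.minAreaRect(P)); e=[b[1]-b[0],b[2]-b[1]]; L=[np.linalg.norm(x) for x in e]
    l=e[int(np.argmax(L))]; a=np.degrees(np.arctan2(l[1],l[0])); a=(a+90)%180-90
    return b.mean(0).round(1),np.round(sorted(L),1),round(float(a),2)
E
cat > m.py <<'E'
from h import *
c=np.load("top0.npy",allow_pickle=True).item()
hsv=cv2.cvtColor(c["color"],cv2.COLOR_RGB2HSV); P=cloud(c); H,S,V=cv2.split(hsv)
blue=((H>100)&(H<125)&(S>120)).astype(np.uint8)
k=blob(cv2.morphologyEx(blue,cv2.MORPH_CLOSE,np.ones((9,9))),(165,185,262,332))[0]
print("plate",rectw(c,k,.012))
g=((P[...,2]>.02)&(P[...,2]<.04)).astype(np.uint8)
k=blob(cv2.morphologyEx(g,cv2.MORPH_CLOSE,np.ones((5,5))),(180,195,248,292))[0]; print("grid",rectw(c,k,.028))
dark=((V<45)).astype(np.uint8)
for k in blob(dark,(176,190,252,300))[:2]: print("seal",rectw(c,k,.019),cv2.contourArea(k))
w=((P[...,2]>.055)).astype(np.uint8)
for k in blob(w,(190,292,230,330))[:1]: print("wing",rectw(c,k,.066),cv2.contourArea(k),k.reshape(-1,2).min(0),k.reshape(-1,2).max(0))
print("cover")
t=((P[...,2]>.055)).astype(np.uint8); k=blob(t,(365,175,480,310))[0]; print("top",rectw(c,k,.07),np.median(P[200:285,395:410,2]))
for k in blob(dark,(365,175,480,310))[:4]: print(rectw(c,k,.071),rectw(c,k,.106),cv2.contourArea(k))
for n in("top","scene"):
    c=np.load(n+"0.npy",allow_pickle=True).item(); H,S,V=cv2.split(cv2.cvtColor(c["color"],cv2.COLOR_RGB2HSV)); P=cloud(c)
    wm=((S<40)&(V>135)).astype(np.uint8); box=(265,195,320,345) if n=="top" else (300,205,390,290)
    for k in blob(wm,box)[:4]:
        M=np.zeros((480,640),np.uint8); cv2.drawContours(M,[k],-1,1,-1)
        q=P[M>0]; s=q[(q[:,2]>.052)]; d=q[(q[:,2]>.008)&(q[:,2]<.02)]
        v,u=np.nonzero((M>0)&(P[...,2]>.052)); 
        print(n,cv2.contourArea(k),k.reshape(-1,2).mean(0).round(1),"stem",np.round(ray(c,u.mean(),v.mean(),.06)[:2]*1000) if len(u) else 0,len(u),"disc",np.round(d.mean(0)*1000) if len(d) else 0, "zmax",q[:,2].max().round(3))
E
python3 m.py
```

```text
plate (array([538.1, 252.6], dtype=float32), array([184.3, 323.4], dtype=float32), -2.37)
grid (array([573.1, 252.2], dtype=float32), array([145.4, 236.5], dtype=float32), -2.32)
seal (array([455.1, 255.9], dtype=float32), array([ 14.2, 137.5], dtype=float32), 87.92) 257.5
seal (array([687.2, 246.4], dtype=float32), array([ 11.4, 136.2], dtype=float32), 87.63) 181.5
wing (array([410.2, 258.1], dtype=float32), array([11.7, 59.2], dtype=float32), -16.59) 95.0 [201 298] [212 322]
cover
top (array([ 566.3, -260. ], dtype=float32), array([167.9, 233.9], dtype=float32), 6.16) 0.06949689300128226
(array([ 480.4, -272.5], dtype=float32), array([ 31.1, 146.8], dtype=float32), -84.22) (array([ 478.8, -264.3], dtype=float32), array([ 30.1, 142.4], dtype=float32), -84.22) 714.5
(array([ 655.4, -253.7], dtype=float32), array([ 31.2, 146.4], dtype=float32), -84.23) (array([ 648.5, -246. ], dtype=float32), array([ 30.3, 142. ], dtype=float32), -84.23) 678.5
(array([ 555.6, -175.9], dtype=float32), array([  8.9, 227.2], dtype=float32), 6.17) (array([ 551.8, -170.6], dtype=float32), array([  8.6, 220.3], dtype=float32), 6.17) 251.0
(array([ 713.5, -369.3], dtype=float32), array([35.2, 68.8], dtype=float32), 89.19) (array([ 704.9, -358.1], dtype=float32), array([34.1, 66.7], dtype=float32), 89.19) 227.5
top 246.5 [288.7 285.8] stem [466.  64.] 87 disc [467.  63.  14.] zmax 1.235
top 238.5 [283.6 244.3] stem [571.  76.] 86 disc [571.  75.  13.] zmax 0.064
top 236.0 [293.5 211.9] stem [653.  50.] 85 disc [653.  48.  14.] zmax 0.066
scene 6308.0 [338.8 241.7] stem [585.  68.] 274 disc [580.  67.  13.] zmax 0.776
```

```bash
cat > g.py <<'E'
# usage: g.py x y z(TCP mm) phi(deg, tool x heading; mod 180) -> delta in tool frame now
import sys; from h import *
from scipy.spatial.transform import Rotation as R
x,y,z,phi=map(float,sys.argv[1:5]); s=read_state(); Rm=R.from_quat(s["ee_rot"]).as_matrix()
p=np.array(s["tool_pos"])*1000; d=Rm.T@(np.array([x,y,z])-p); ph=np.degrees(np.arctan2(Rm[1,0],Rm[0,0]))
t=(ph-phi+90)%180-90; tilt=np.degrees(np.cross(Rm.T@[0,0,-1],[0,0,1]))
print("t %.2f at %s phi %.2f | shift %s turnz %.2f | after-turn frame xy %s | tilt %s J %s gap %.4f F %s"%(s["t"],p.round(1),ph,d.round(1),t,
 (R.from_euler('z',-t,degrees=True).as_matrix()@d).round(1)[:2],tilt.round(2),np.round(s["joint_positions"],2),s["finger_gap"],np.round(s["ft_force"],1)))
E
python3 g.py 411 258 40 163.4
```

```text
t 0.10 at [189.8 542.3 230.5] phi 160.70 | shift [-302.7 -194.9  190.7] turnz -2.70 | after-turn frame xy [-293.2 -209. ] | tilt [ 0.09  0.01 -0.  ] J [ 1.09  0.31  0.05  1.3  -0.    1.43] gap 0.0854 F [-0.5  0.1  0. ]
```

arm_command --commands '[[[-30,-19.5,0,0,0,0,0.5],[-30,-19.5,0,0,0,0,0.5],[-30,-19.5,0,0,0,0,0.5],[-30,-19.5,0,0,0,0,0.5],[-30,-19.5,0,0,0,0,0.5]]]'

```text
t: 0.6
tool_pos: [0.2998, 0.3998, 0.2309]
ee_rot: [0.167, 0.986, -0.0, -0.0]
ft_force: [-0.9, 0.0, -0.9]
finger_gap: 0.0428
grip_force: 0.0
```

arm_command --commands '[[[-30,-19.5,0,0,0,0,0.5],[-30,-19.5,0,0,0,0,0.5],[-30,-19.5,0,0,0,0,0.5],[-30,-19.5,0,0,0,0,0.5],[-30,-19.5,20,0,0,-2.7,0.5]]]'

```text
t: 1.1
tool_pos: [0.4109, 0.2589, 0.2131]
ee_rot: [0.144, 0.99, 0.001, 0.002]
ft_force: [0.5, 0.2, -1.1]
finger_gap: 0.0427
grip_force: 0.0
```

arm_command --commands '[[[0,0,35,0,0,0,0.5],[0,0,35,0,0,0,0.5],[0,0,0,0,0,0,0.5],[0,0,0,0,0,0,0.5]]]'

```text
t: 1.5
tool_pos: [0.4081, 0.2593, 0.1413]
ee_rot: [0.144, 0.99, -0.0, -0.001]
ft_force: [0.4, 0.9, 1.2]
finger_gap: 0.0429
grip_force: 0.0
```

```bash
python3 g.py 411 258 40 163.4; python3 - <<'E'
from h import *
for n in("top","scene"):
    c=capture(n); q=c["color"][280:335,180:245] if n=="top" else c["color"][200:280,400:500]
    cv2.imwrite(f"pics/{n}1.png",cv2.resize(q,None,fx=6,fy=6)[...,::-1])
E
```

```text
t 1.50 at [408.1 259.3 141.3] phi 163.41 | shift [ -3.3  -0.3 101.3] turnz 0.01 | after-turn frame xy [-3.3 -0.3] | tilt [ 0.07  0.09 -0.  ] J [ 0.4   0.19 -0.35  1.04  0.    0.69] gap 0.0429 F [0.4 0.9 1.2]
```

View pics/scene1.png

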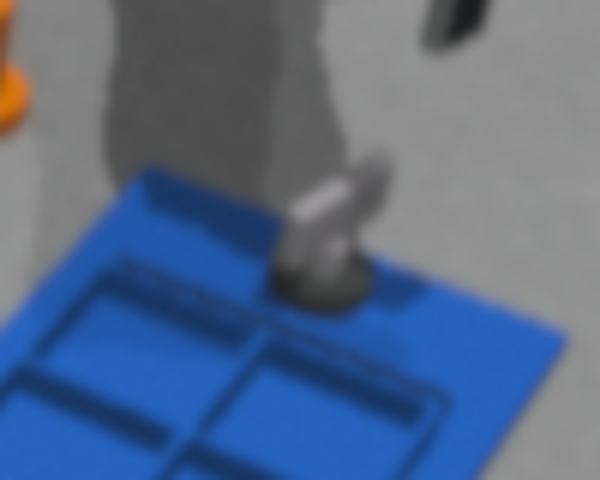

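The scene crop shows the wing screw at about (320,210) in the crop, with a gripper finger above it at (460,20). I'll lower over it and grip.

arm_command --commands '[[[-3,0,34,0,0,0,0.5],[0,0,33,0,0,0,0.5],[0,0,33,0,0,0,0.5],[0,0,0,0,0,0,0.5]]]'

```text
t: 2.0
tool_pos: [0.4097, 0.2583, 0.0395]
ee_rot: [0.144, 0.99, -0.001, -0.002]
ft_force: [-0.3, -0.7, -0.6]
finger_gap: 0.0429
grip_force: 0.0
```

arm_command --commands '[[[0,0,0,0,0,0,0],[0,0,0,0,0,0,0],[0,0,0,0,0,0,0],[0,0,0,0,0,0,0],[0,0,0,0,0,0,0]]]' --squeeze 60

```text
t: 2.5
tool_pos: [0.4129, 0.2578, 0.0439]
ee_rot: [0.145, 0.989, -0.001, 0.002]
ft_force: [-1.0, -6.1, 7.2]
finger_gap: 0.0086
grip_force: 59.2
```

```bash
python3 g.py 411 258 40 153.4; python3 -c "
from h import *
s=read_state();print(s['ft_torque'],s['grip_force'])"
```

```text
t 2.50 at [412.9 257.8  43.9] phi 163.36 | shift [ 1.9 -0.3  3.9] turnz 9.96 | after-turn frame xy [ 1.8 -0.6] | tilt [ 0.06 -0.22  0.  ] J [ 0.4   0.29 -0.48  0.8  -0.    0.69] gap 0.0086 F [-1.  -6.1  7.2]
[-1.28442775  0.3090612   0.00440979] 59.21580970287323
```

arm_command --commands '[[[0,0,-2,0,0,2.5,0],[0,0,0,0,0,2.5,0],[0,0,0,0,0,2.5,0],[0,0,0,0,0,2.5,0],[0,0,0,0,0,0,0]]]'

```text
t: 3.0
tool_pos: [0.4128, 0.2575, 0.044]
ee_rot: [0.231, 0.973, -0.001, 0.002]
ft_force: [2.7, -5.3, -9.4]
finger_gap: 0.0086
grip_force: 60.7
```

```bash
python3 g.py 411 258 40 153.4; python3 - <<'E'
from h import *
s=read_state();print(s['ft_torque'],s['grip_force'])
c=capture("top"); cv2.imwrite("pics/top2.png",cv2.resize(c["color"][280:340,170:250],None,fx=8,fy=8)[...,::-1])
E
```

```text
t 3.00 at [412.8 257.5  44. ] phi 153.34 | shift [ 1.8 -0.4  4. ] turnz -0.06 | after-turn frame xy [ 1.8 -0.4] | tilt [ 0.08 -0.2   0.  ] J [ 0.39  0.29 -0.48  0.8  -0.    0.86] gap 0.0086 F [ 2.7 -5.3 -9.4]
[-0.9942942  -0.76014671  0.39526324] 60.65241515636444
```

arm_command --commands '[[[0,0,0,0,0,0,0],[0,0,0,0,0,0,0],[0,0,0,0,0,0,0],[0,0,0,0,0,0,0],[0,0,0,0,0,0,0]]]'

```text
t: 3.55
tool_pos: [0.4128, 0.2575, 0.044]
ee_rot: [0.23, 0.973, -0.001, 0.001]
ft_force: [3.6, -4.7, -9.6]
finger_gap: 0.0087
grip_force: 60.7
```

```bash
python3 g.py 411 258 40 153.4; python3 -c "
from h import *
s=read_state();print(s['ft_torque'],s['grip_force'])"
```

```text
t 3.55 at [412.8 257.5  44. ] phi 153.39 | shift [ 1.8 -0.4  4. ] turnz -0.01 | after-turn frame xy [ 1.8 -0.4] | tilt [ 0.08 -0.19  0.  ] J [ 0.39  0.29 -0.48  0.8  -0.    0.86] gap 0.0087 F [ 3.6 -4.7 -9.6]
[-0.88378441 -0.77263226  0.33964709] 60.654017329216
```

The torque of about 0.35 N·m agrees with a 10° twist. I'll hold a little longer, release, rise and move to the first foot (467,63).

arm_command --commands '[[[0,0,0,0,0,0,0],[0,0,0,0,0,0,0],[0,0,0,0,0,0,0],[0,0,0,0,0,0,0],[0,0,0,0,0,0,0]]]'

```text
t: 4.05
tool_pos: [0.4128, 0.2576, 0.0441]
ee_rot: [0.23, 0.973, -0.001, 0.002]
ft_force: [3.8, -5.5, -10.4]
finger_gap: 0.0087
grip_force: 60.7
```

arm_command --commands '[[[0,0,0,0,0,0,0.5],[0,0,0,0,0,0,0.5],[0,0,0,0,0,0,0.5],[0,0,0,0,0,0,0.5],[0,0,-30,0,0,0,0.5]]]'

```text
t: 4.55
tool_pos: [0.409, 0.2577, 0.071]
ee_rot: [0.23, 0.973, -0.002, -0.003]
ft_force: [0.1, -0.2, -0.8]
finger_gap: 0.0425
grip_force: 0.0
```

arm_command --commands '[[[0,0,-40,0,0,0,0.6],[0,0,-30,0,0,0,0.6],[0,0,0,0,0,0,0.6]]]'

```text
t: 4.85
tool_pos: [0.4146, 0.2601, 0.148]
ee_rot: [0.23, 0.973, 0.003, 0.003]
ft_force: [0.3, 0.3, 0.1]
finger_gap: 0.0516
grip_force: 0.0
```

```bash
python3 g.py 467 63.5 20 153.4; python3 -c "
from h import *
np.save('top0.npy',capture('top'));np.save('scene0.npy',capture('scene'))"; python3 m.py | egrep "wing|cover|top|scene"; sed -n 1p m.py >/dev/null
```

```text
t 4.85 at [414.6 260.1 148. ] phi 153.42 | shift [-134.2 -153.3  127.8] turnz 0.02 | after-turn frame xy [-134.2 -153.2] | tilt [-0.39 -0.32  0.  ] J [ 0.4   0.19 -0.33  1.04  0.    0.86] gap 0.0516 F [0.3 0.3 0.1]
wing (array([406.7, 264.6], dtype=float32), array([64.3, 81.9], dtype=float32), 1.12) 538.5 [190 295] [217 329]
cover
top (array([ 566.5, -260.9], dtype=float32), array([167.4, 233.8], dtype=float32), 6.06) 0.06944941765236701
top 263.5 [288.7 285.8] stem [466.  64.] 87 disc [467.  63.  13.] zmax 0.064
top 249.5 [283.6 244.3] stem [571.  76.] 86 disc [571.  75.  14.] zmax 0.065
top 242.5 [293.6 211.9] stem [653.  51.] 84 disc [652.  49.  14.] zmax 1.235
scene 6358.0 [339.1 241.4] stem [587.  65.] 272 disc [582.  67.  13.] zmax 0.776
```

arm_command --commands '[[[-27,-31,0,0,0,0,0.6],[-27,-31,0,0,0,0,0.6],[-27,-31,0,0,0,0,0.6],[-27,-30,0,0,0,0,0.6],[-26,-30,0,0,0,0,0.6]]]'

```text
t: 5.45
tool_pos: [0.4621, 0.0604, 0.1418]
ee_rot: [0.23, 0.973, -0.0, -0.001]
ft_force: [1.2, -0.3, 0.0]
finger_gap: 0.0514
grip_force: 0.0
```

arm_command --commands '[[[0,0,30,0,0,0,0.6],[0,0,20,0,0,0,0.6],[0,0,0,0,0,0,0.6],[0,0,0,0,0,0,0.6]]]'

```text
t: 5.85
tool_pos: [0.4618, 0.062, 0.0924]
ee_rot: [0.23, 0.973, -0.0, -0.001]
ft_force: [-0.0, 1.4, 1.1]
finger_gap: 0.0517
grip_force: 0.0
```

```bash
python3 g.py 467 63.5 22 153.4; python3 - <<'E'
from h import *
c=capture('scene'); cv2.imwrite("pics/s3.png",cv2.resize(c["color"][160:310,260:500],(720,450))[...,::-1])
E
```

```text
t 5.85 at [461.8  62.   92.4] phi 153.41 | shift [-4.2  3.8 70.4] turnz 0.01 | after-turn frame xy [-4.2  3.8] | tilt [ 0.07  0.16 -0.  ] J [-0.04  0.2  -0.46  0.91  0.    0.42] gap 0.0517 F [-0.   1.4  1.1]
```

View pics/s3.png

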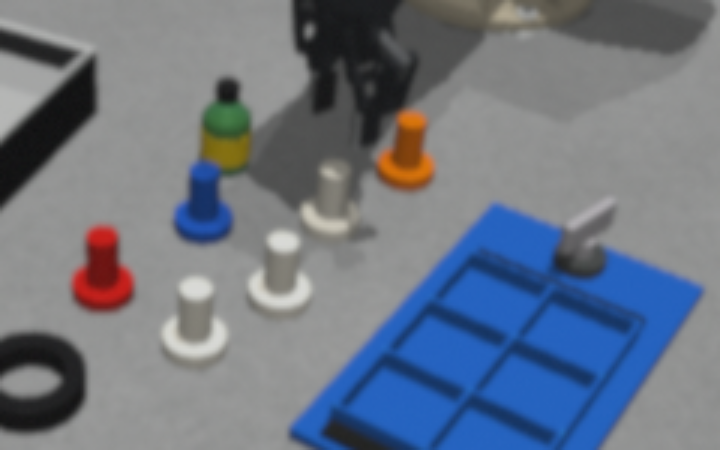

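The gripper is above the nearest foot, which is at (333,190) in the crop. Descend and grip.

arm_command --commands '[[[-4,4,20,0,0,0,0.6],[0,0,25,0,0,0,0.6],[0,0,25,0,0,0,0.6],[0,0,0,0,0,0,0.6],[0,0,0,0,0,0,0]]]' --squeeze 30

```text
t: 6.4
tool_pos: [0.4686, 0.064, 0.0241]
ee_rot: [0.23, 0.973, 0.0, 0.0]
ft_force: [0.1, -0.0, 0.4]
finger_gap: 0.0378
grip_force: 0.0
```

arm_command --commands '[[[0,0,0,0,0,0,0],[0,0,0,0,0,0,0],[0,0,0,0,0,0,0],[0,0,0,0,0,0,0]]]'

```text
t: 6.8
tool_pos: [0.4699, 0.0638, 0.025]
ee_rot: [0.23, 0.973, 0.001, 0.002]
ft_force: [-0.6, 1.0, 7.0]
finger_gap: 0.0253
grip_force: 30.1
```

```bash
python3 g.py 500 219 120 153.4
```

```text
t 6.80 at [469.9  63.8  25. ] phi 153.41 | shift [ 42.2 152.4 -94.9] turnz 0.01 | after-turn frame xy [ 42.3 152.4] | tilt [-0.1  -0.17  0.  ] J [-0.03  0.29 -0.54  0.74  0.    0.43] gap 0.0253 F [-0.6  1.   7. ]
```

arm_command --commands '[[[0,0,-30,0,0,0,0],[0,0,-35,0,0,0,0],[0,0,-30,0,0,0,0],[7,30,0,0,0,0,0],[7,30,0,0,0,0,0]]]'

```text
t: 7.3
tool_pos: [0.4841, 0.1238, 0.1205]
ee_rot: [0.231, 0.973, 0.001, 0.002]
ft_force: [0.1, 1.1, -0.4]
finger_gap: 0.0252
grip_force: 29.8
```

arm_command --commands '[[[7,30,0,0,0,0,0],[7,30,0,0,0,0,0],[14,32,0,0,0,0,0],[0,0,0,0,0,0,0],[0,0,0,0,0,0,0]]]'

```text
t: 7.8
tool_pos: [0.4985, 0.2189, 0.1184]
ee_rot: [0.229, 0.973, -0.0, 0.0]
ft_force: [0.3, 0.3, -0.0]
finger_gap: 0.0255
grip_force: 29.9
```

```bash
python3 g.py 500 219 37 153.4; python3 - <<'E'
from h import *
c=capture('scene'); cv2.imwrite("pics/s4.png",cv2.resize(c["color"][150:350,260:520],(780,600))[...,::-1])
E
```

```text
t 7.80 at [498.5 218.9 118.4] phi 153.51 | shift [-1.3  0.8 81.4] turnz 0.11 | after-turn frame xy [-1.3  0.8] | tilt [ 0.02 -0.01  0.  ] J [ 0.27  0.31 -0.24  1.02 -0.    0.73] gap 0.0255 F [ 0.3  0.3 -0. ]
```

View pics/s4.png

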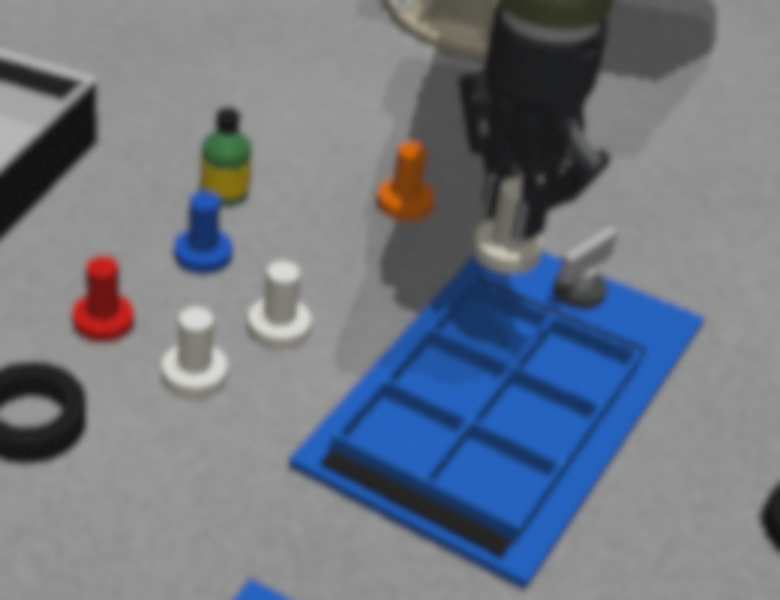

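The foot is held upright above its well, at (505,220) in the crop. Lower and release.

arm_command --commands '[[[-1,1,30,0,0,0,0],[0,0,30,0,0,0,0],[0,0,15,0,0,0,0],[0,0,6,0,0,0,0],[0,0,0,0,0,0,0]]]'

```text
t: 8.35
tool_pos: [0.4997, 0.2175, 0.0378]
ee_rot: [0.231, 0.973, -0.0, -0.0]
ft_force: [-0.9, -0.7, -0.4]
finger_gap: 0.0255
grip_force: 30.1
```

```bash
python3 g.py 500 219 37 153.4
```

```text
t 8.35 at [499.7 217.5  37.8] phi 153.31 | shift [0.4 1.4 0.8] turnz -0.09 | after-turn frame xy [0.4 1.4] | tilt [ 0.04  0.03 -0.  ] J [ 0.26  0.39 -0.34  0.84 -0.    0.73] gap 0.0255 F [-0.9 -0.7 -0.4]
```

arm_command --commands '[[[0,0,0,0,0,0,0.5],[0,0,0,0,0,0,0.5],[0,0,0,0,0,0,0.5],[0,0,-35,0,0,0,0.5],[0,0,-45,0,0,0,0.5]]]'

```text
t: 8.85
tool_pos: [0.4982, 0.2182, 0.1161]
ee_rot: [0.23, 0.973, -0.001, -0.002]
ft_force: [0.5, -0.3, -0.5]
finger_gap: 0.0428
grip_force: 0.0
```

arm_command --commands '[[[0,0,0,0,0,0,0.6],[0,0,0,0,0,0,0.6]]]'

```text
t: 9.05
tool_pos: [0.5014, 0.2191, 0.1188]
ee_rot: [0.23, 0.973, 0.001, 0.002]
ft_force: [0.2, 0.6, 0.2]
finger_gap: 0.0514
grip_force: 0.0
```

```bash
python3 g.py 571 75.5 90 153.4
```

```text
t 9.05 at [501.4 219.1 118.8] phi 153.40 | shift [-126.5  -97.4   28.9] turnz 0.00 | after-turn frame xy [-126.5  -97.3] | tilt [-0.14 -0.16  0.  ] J [ 0.27  0.32 -0.23  1.02  0.    0.73] gap 0.0514 F [0.2 0.6 0.2]
```

arm_command --commands '[[[-26,-20,0,0,0,0,0.6],[-26,-20,0,0,0,0,0.6],[-25,-19,0,0,0,0,0.6],[-25,-19,0,0,0,0,0.6],[-24,-19,0,0,0,0,0.6]]]'

```text
t: 9.55
tool_pos: [0.5687, 0.0745, 0.1155]
ee_rot: [0.23, 0.973, -0.0, -0.001]
ft_force: [0.2, -0.9, -0.7]
finger_gap: 0.0514
grip_force: 0.0
```

arm_command --commands '[[[0,0,25,0,0,0,0.6],[0,0,0,0,0,0,0.6],[0,0,0,0,0,0,0.6]]]'

```text
t: 9.85
tool_pos: [0.5676, 0.0758, 0.0907]
ee_rot: [0.23, 0.973, -0.0, -0.002]
ft_force: [-0.5, -0.8, 0.6]
finger_gap: 0.0513
grip_force: 0.0
```

```bash
python3 g.py 571 75.5 24 153.4; python3 - <<'E'
from h import *
c=capture('scene'); cv2.imwrite("pics/s5.png",cv2.resize(c["color"][150:350,180:520],(800,470))[...,::-1])
E
```

```text
t 9.85 at [567.6  75.8  90.7] phi 153.40 | shift [-3.4  1.4 66.7] turnz 0.00 | after-turn frame xy [-3.4  1.4] | tilt [ 0.1   0.22 -0.  ] J [-0.01  0.39 -0.2   0.99  0.    0.46] gap 0.0513 F [-0.5 -0.8  0.6]
```

View pics/s5.png

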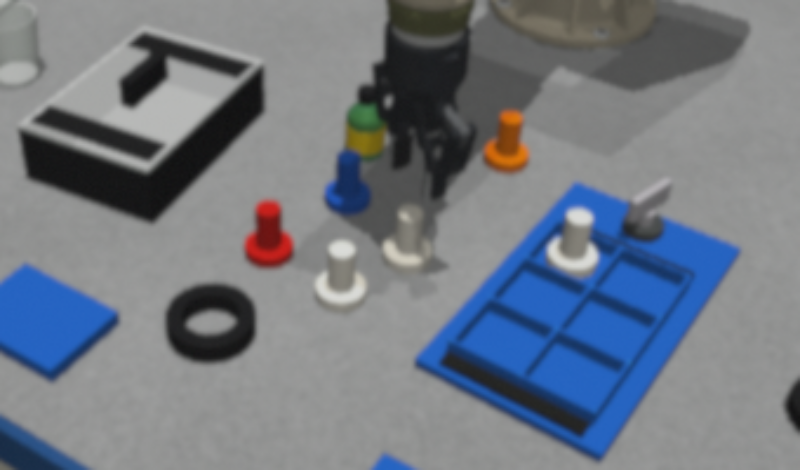

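The first foot stands in its well at (575,245), and the gripper is over the second at (407,235).

arm_command --commands '[[[-3,1,20,0,0,0,0.6],[0,0,25,0,0,0,0.6],[0,0,22,0,0,0,0.6],[0,0,0,0,0,0,0.6],[0,0,0,0,0,0,0]]]'

```text
t: 10.4
tool_pos: [0.5724, 0.0759, 0.026]
ee_rot: [0.229, 0.973, 0.0, -0.0]
ft_force: [0.9, 0.2, 0.8]
finger_gap: 0.0385
grip_force: 0.0
```

arm_command --commands '[[[0,0,0,0,0,0,0],[0,0,0,0,0,0,0],[0,0,0,0,0,0,0],[0,0,0,0,0,0,0],[0,0,-5,0,0,0,0]]]'

```text
t: 10.9
tool_pos: [0.5725, 0.0752, 0.0306]
ee_rot: [0.23, 0.973, 0.0, 0.0]
ft_force: [-0.6, -0.2, -1.3]
finger_gap: 0.0248
grip_force: 29.6
```

```bash
python3 g.py 572.4 286 120 153.4
```

```text
t 10.90 at [572.5  75.2  30.6] phi 153.40 | shift [ 94.4 188.4 -89.4] turnz 0.00 | after-turn frame xy [ 94.4 188.4] | tilt [-0.01 -0.01  0.  ] J [-0.01  0.45 -0.27  0.85  0.    0.46] gap 0.0248 F [-0.6 -0.2 -1.3]
```

arm_command --commands '[[[0,0,-30,0,0,0,0],[0,0,-35,0,0,0,0],[0,0,-30,0,0,0,0],[18,37,0,0,0,0,0],[19,38,0,0,0,0,0]]]'

```text
t: 11.4
tool_pos: [0.5743, 0.1586, 0.1273]
ee_rot: [0.232, 0.973, 0.001, 0.002]
ft_force: [1.2, 0.4, -1.8]
finger_gap: 0.025
grip_force: 29.8
```

arm_command --commands '[[[18,38,0,0,0,0,0],[19,38,0,0,0,0,0],[18,37,0,0,0,0,0],[0,0,0,0,0,0,0],[0,0,0,0,0,0,0]]]'

```text
t: 11.9
tool_pos: [0.5738, 0.2853, 0.125]
ee_rot: [0.229, 0.973, -0.0, -0.0]
ft_force: [-0.3, -0.5, -1.3]
finger_gap: 0.0249
grip_force: 29.9
```

```bash
python3 g.py 572.4 286 37 153.4
```

```text
t 11.90 at [573.8 285.3 125. ] phi 153.53 | shift [ 1.6  0.1 88. ] turnz 0.13 | after-turn frame xy [1.6 0.1] | tilt [ 0.05  0.01 -0.  ] J [ 0.34  0.49  0.04  1.13 -0.    0.8 ] gap 0.0249 F [-0.3 -0.5 -1.3]
```

Lower to 37, release, rise, then head for the third foot (652,50).

arm_command --commands '[[[1,0,35,0,0,0,0],[0,0,30,0,0,0,0],[0,0,16,0,0,0,0],[0,0,6,0,0,0,0],[0,0,0,0,0,0,0]]]'

```text
t: 12.4
tool_pos: [0.5732, 0.283, 0.039]
ee_rot: [0.231, 0.973, -0.0, -0.0]
ft_force: [0.8, -0.1, -1.1]
finger_gap: 0.0251
grip_force: 30.3
```

```bash
python3 g.py 572.4 286 37 153.4
```

```text
t 12.40 at [573.2 283.   39. ] phi 153.28 | shift [2.  2.3 2. ] turnz -0.12 | after-turn frame xy [2.  2.3] | tilt [ 0.06  0.03 -0.  ] J [ 0.33  0.55 -0.08  0.94 -0.    0.8 ] gap 0.0251 F [ 0.8 -0.1 -1.1]
```

arm_command --commands '[[[0,0,0,0,0,0,0.5],[0,0,0,0,0,0,0.5],[0,0,0,0,0,0,0.5],[0,0,-35,0,0,0,0.5],[0,0,-45,0,0,0,0.5]]]'

```text
t: 12.9
tool_pos: [0.5715, 0.284, 0.1163]
ee_rot: [0.23, 0.973, -0.002, -0.003]
ft_force: [0.7, -0.0, 0.7]
finger_gap: 0.0425
grip_force: 0.0
```

arm_command --commands '[[[0,0,0,0,0,0,0.6],[0,0,0,0,0,0,0.6]]]'

```text
t: 13.1
tool_pos: [0.5748, 0.2854, 0.1201]
ee_rot: [0.23, 0.973, 0.001, 0.002]
ft_force: [0.0, 0.7, -0.3]
finger_gap: 0.0509
grip_force: 0.0
```

```bash
python3 g.py 653 50 90 153.4; python3 -c "
from h import *
np.save('top0.npy',capture('top'));np.save('scene0.npy',capture('scene'))"; python3 m.py | egrep "cover|top|scene"
```

```text
t 13.10 at [574.8 285.4 120.1] phi 153.40 | shift [-175.2 -175.5   30.1] turnz -0.00 | after-turn frame xy [-175.2 -175.5] | tilt [-0.16 -0.15  0.  ] J [0.34 0.49 0.03 1.11 0.   0.8 ] gap 0.0509 F [ 0.   0.7 -0.3]
cover
top (array([ 566.7, -261.7], dtype=float32), array([168. , 233.8], dtype=float32), 6.31) 0.06963503424436879
top 244.5 [293.6 211.8] stem [653.  51.] 86 disc [652.  49.  14.] zmax 1.235
scene 6345.0 [339.  241.4] stem [648.  59.] 118 disc [664.  56.  13.] zmax 0.776
```

arm_command --commands '[[[-29,-29,0,0,0,0,0.6],[-29,-29,0,0,0,0,0.6],[-29,-29,0,0,0,0,0.6],[-29,-29,0,0,0,0,0.6],[-29,-29,0,0,0,0,0.6]]]'

```text
t: 13.7
tool_pos: [0.6374, 0.0889, 0.1163]
ee_rot: [0.23, 0.973, -0.0, -0.002]
ft_force: [-0.1, 0.1, -0.1]
finger_gap: 0.0513
grip_force: 0.0
```

arm_command --commands '[[[-29,-29,0,0,0,0,0.6],[0,0,25,0,0,0,0.6],[0,0,0,0,0,0,0.6],[0,0,0,0,0,0,0.6]]]'

```text
t: 14.1
tool_pos: [0.6493, 0.0518, 0.0914]
ee_rot: [0.23, 0.973, -0.0, -0.002]
ft_force: [-0.4, -0.2, -0.4]
finger_gap: 0.0513
grip_force: 0.0
```

```bash
python3 g.py 653 50 24 153.4
```

```text
t 14.10 at [649.3  51.8  91.4] phi 153.41 | shift [-4.4  0.2 67.4] turnz 0.01 | after-turn frame xy [-4.4  0.2] | tilt [ 0.1   0.26 -0.  ] J [-0.04  0.53  0.03  1.07  0.    0.42] gap 0.0513 F [-0.4 -0.2 -0.4]
```

arm_command --commands '[[[-3,0,20,0,0,0,0.6],[0,0,25,0,0,0,0.6],[0,0,22,0,0,0,0.6],[0,0,0,0,0,0,0.6],[0,0,0,0,0,0,0]]]'

```text
t: 14.6
tool_pos: [0.6536, 0.0513, 0.0268]
ee_rot: [0.229, 0.973, 0.0, -0.0]
ft_force: [-1.0, -0.0, 0.3]
finger_gap: 0.038
grip_force: 0.0
```

arm_command --commands '[[[0,0,0,0,0,0,0],[0,0,0,0,0,0,0],[0,0,0,0,0,0,0],[0,0,0,0,0,0,0],[0,0,-5,0,0,0,0]]]'

```text
t: 15.1
tool_pos: [0.6538, 0.0501, 0.0315]
ee_rot: [0.23, 0.973, -0.0, -0.0]
ft_force: [0.2, -0.4, -0.1]
finger_gap: 0.0251
grip_force: 29.8
```

arm_command --commands '[[[0,0,-30,0,0,0,0],[0,0,-35,0,0,0,0],[0,0,-30,0,0,0,0],[17,28,0,0,0,0,0],[17,28,0,0,0,0,0]]]'

```text
t: 15.6
tool_pos: [0.6496, 0.115, 0.1282]
ee_rot: [0.231, 0.973, 0.0, 0.001]
ft_force: [0.0, 0.3, -0.0]
finger_gap: 0.0251
grip_force: 29.7
```

arm_command --commands '[[[17,28,0,0,0,0,0],[17,28,0,0,0,0,0],[17,28,0,0,0,0,0],[0,0,0,0,0,0,0],[0,0,0,0,0,0,0]]]'

```text
t: 16.1
tool_pos: [0.6402, 0.2139, 0.1262]
ee_rot: [0.229, 0.973, -0.0, -0.0]
ft_force: [0.3, -0.4, -0.4]
finger_gap: 0.0252
grip_force: 29.7
```

```bash
python3 g.py 639.5 213.2 37 153.4
```

```text
t 16.10 at [640.2 213.9 126.2] phi 153.49 | shift [ 0.3 -0.8 89.2] turnz 0.09 | after-turn frame xy [ 0.3 -0.8] | tilt [ 0.05  0.01 -0.  ] J [ 0.2   0.55  0.15  1.17 -0.    0.67] gap 0.0252 F [ 0.3 -0.4 -0.4]
```

arm_command --commands '[[[0,0,35,0,0,0,0],[0,0,30,0,0,0,0],[0,0,16,0,0,0,0],[0,0,7,0,0,0,0],[0,0,0,0,0,0,0]]]'

```text
t: 16.6
tool_pos: [0.6404, 0.2116, 0.0393]
ee_rot: [0.231, 0.973, -0.0, -0.0]
ft_force: [-0.5, 0.8, 1.3]
finger_gap: 0.0252
grip_force: 30.7
```

arm_command --commands '[[[0,0,0,0,0,0,0.5],[0,0,0,0,0,0,0.5],[0,0,0,0,0,0,0.5],[0,0,-35,0,0,0,0.5],[0,0,-45,0,0,0,0.5]]]'

```text
t: 17.1
tool_pos: [0.6384, 0.2127, 0.116]
ee_rot: [0.23, 0.973, -0.001, -0.003]
ft_force: [0.3, -0.3, 0.1]
finger_gap: 0.0424
grip_force: 0.0
```

arm_command --commands '[[[0,0,-50,0,0,0,0.5],[-20,-35,0,0,0,0,0.5],[-20,-35,0,0,0,0,0.5],[-20,-35,0,0,0,0,0.5],[-20,-35,0,0,0,0,0.5]]]'

```text
t: 17.6
tool_pos: [0.6495, 0.051, 0.1685]
ee_rot: [0.23, 0.973, 0.0, 0.0]
ft_force: [0.4, -0.4, 0.0]
finger_gap: 0.0425
grip_force: 0.0
```

arm_command --commands '[[[-20,-35,0,0,0,0,0.5],[0,0,0,0,0,0,0.5],[0,0,0,0,0,0,0.5]]]'

```text
t: 17.9
tool_pos: [0.6517, 0.011, 0.1682]
ee_rot: [0.231, 0.973, 0.0, -0.0]
ft_force: [-0.1, 0.9, 0.0]
finger_gap: 0.0426
grip_force: 0.0
```

```bash
cat > f.py <<'E'
from h import *
c=capture('top'); np.save('top0.npy',c); H,S,V=cv2.split(cv2.cvtColor(c["color"],cv2.COLOR_RGB2HSV)); P=cloud(c)
cv2.imwrite("pics/t6.png",cv2.resize(c["color"][170:350,150:490],(800,424))[...,::-1])
m=((P[...,2]>.06)&(P[...,2]<.085)&(S<50)).astype(np.uint8); th=np.radians(-2.35); ex=np.array([np.cos(th),np.sin(th)]); ey=np.array([-ex[1],ex[0]])
for k in blob(m,(165,190,250,292))[:4]:
    M=np.zeros_like(m); cv2.drawContours(M,[k],-1,1,-1); v,u=np.nonzero(M); p=ray(c,u.mean(),v.mean(),.072)*1000; d=p[:2]-[571,251]
    print("foot top in case",d@ex,d@ey,len(u),np.median(P[M>0][:,2]))
dark=(V<45).astype(np.uint8)
for k in blob(dark,(365,175,480,310))[:2]: print("panel",rectw(c,k,.071))
h=((P[...,2]>.095)&(P[...,2]<.13)).astype(np.uint8)
for k in blob(h,(390,210,450,275))[:1]: print("handle",rectw(c,k,.106))
k=blob(((V<60)&(H<180)).astype(np.uint8),(410,215,440,265))[0]; print("handle dark",rectw(c,k,.104))
E
python3 f.py; python3 g.py 568 -263 75 173.9
```

```text
foot top in case -71.96897019193716 -35.71588913768066 95 0.07168637678874545
foot top in case -1.44787972230361 32.061162891970326 93 0.0712040213825671
foot top in case 70.30586168533746 -36.96644161343516 92 0.07099358994386151
panel (array([ 480. , -272.6], dtype=float32), array([ 31.3, 146.7], dtype=float32), -83.84)
panel (array([ 655.3, -253.6], dtype=float32), array([ 31.4, 146.4], dtype=float32), -84.36)
handle (array([ 565.9, -260.4], dtype=float32), array([17.6, 69.7], dtype=float32), 6.27)
handle dark (array([ 566.3, -259.2], dtype=float32), array([21.6, 69.5], dtype=float32), 5.68)
t 17.95 at [651.6  12.1 168.2] phi 153.36 | shift [ -48.7 -283.4   93.1] turnz -20.54 | after-turn frame xy [  53.8 -282.5] | tilt [-0.02  0.03  0.  ] J [-0.1   0.49  0.15  1.23  0.    0.36] gap 0.0424 F [ 0.5 -0.2 -0. ]
```

View pics/t6.png

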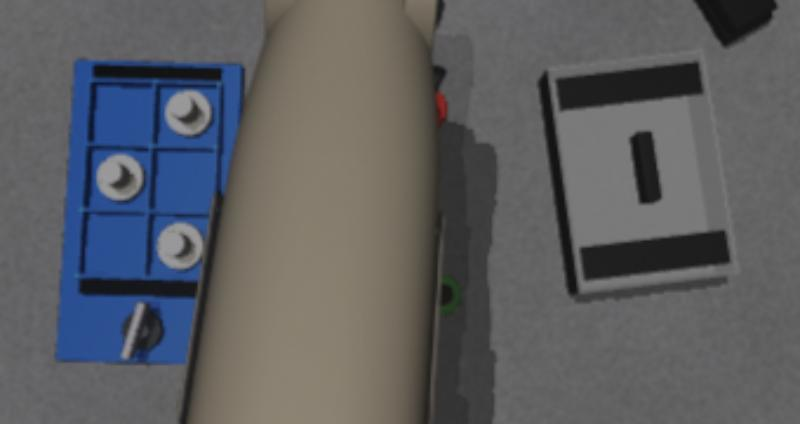

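All three feet stand in their wells at (187,112), (120,177) and (180,245), and the wing screw is back at (135,330). The cover is in its place, with the handle at (645,167). Now the cover.

arm_command --commands '[[[0,0,0,0,0,-8.2,0.5],[0,0,0,0,0,-8.2,0.5],[0,0,0,0,0,-8.2,0.5],[0,0,0,0,0,-8,0.5],[16,-37,0,0,0,0,0.5]]]'

```text
t: 18.45
tool_pos: [0.6405, -0.0211, 0.1681]
ee_rot: [-0.058, 0.998, 0.001, 0.0]
ft_force: [0.3, -0.5, -0.7]
finger_gap: 0.0424
grip_force: 0.0
```

arm_command --commands '[[[16,-37,0,0,0,0,0.5],[16,-37,0,0,0,0,0.5],[16,-37,0,0,0,0,0.5],[16,-37,0,0,0,0,0.5],[16,-37,0,0,0,0,0.5]]]'

```text
t: 18.95
tool_pos: [0.5794, -0.2182, 0.1684]
ee_rot: [-0.054, 0.999, 0.0, 0.0]
ft_force: [0.9, -0.3, -0.6]
finger_gap: 0.0426
grip_force: 0.0
```

arm_command --commands '[[[16,-37,20,0,0,0,0.5],[0,0,0,0,0,0,0.5],[0,0,0,0,0,0,0.5]]]'

```text
t: 19.25
tool_pos: [0.5671, -0.2564, 0.1476]
ee_rot: [-0.052, 0.999, 0.001, -0.001]
ft_force: [0.4, 0.6, -0.2]
finger_gap: 0.0425
grip_force: 0.0
```

```bash
python3 g.py 567 -261.5 79 186
```

```text
t 19.25 at [ 567.1 -256.4  147.6] phi -174.01 | shift [ 0.6 -5.2 68.6] turnz -0.01 | after-turn frame xy [ 0.6 -5.2] | tilt [-0.09  0.06  0.  ] J [-0.55  0.44  0.03  1.16  0.   -0.66] gap 0.0425 F [ 0.4  0.6 -0.2]
```

arm_command --commands '[[[0,-5,25,0,0,0,0.5],[0,0,25,0,0,0,0.5],[0,0,17,0,0,0,0.5],[0,0,0,0,0,0,0.5],[0,0,0,0,0,0,0]]]' --squeeze 40

```text
t: 19.75
tool_pos: [0.5687, -0.2605, 0.0819]
ee_rot: [-0.054, 0.999, 0.0, 0.0]
ft_force: [0.2, -0.5, 0.3]
finger_gap: 0.0294
grip_force: 0.0
```

arm_command --commands '[[[0,0,0,0,0,0,0],[0,0,0,0,0,0,0],[0,0,0,0,0,0,0],[0,0,0,0,0,0,0],[0,0,0,0,0,0,0]]]' --squeeze 80

```text
t: 20.25
tool_pos: [0.5692, -0.2619, 0.0832]
ee_rot: [-0.053, 0.999, -0.0, 0.002]
ft_force: [1.2, 2.8, 6.0]
finger_gap: 0.0145
grip_force: 80.7
```

```bash
python3 g.py 571 251 200 177.65; python3 f.py | egrep "panel|handle"
```

```text
t 20.25 at [ 569.2 -261.9   83.2] phi -173.96 | shift [ -56.1  509.8 -116.9] turnz 8.39 | after-turn frame xy [ 18.9 512.5] | tilt [ 0.03 -0.2   0.  ] J [-0.56  0.49 -0.07  1.01  0.   -0.67] gap 0.0145 F [1.2 2.8 6. ]
panel (array([ 666.2, -292.8], dtype=float32), array([ 84.7, 228.7], dtype=float32), -65.88)
panel (array([ 581.9, -267.4], dtype=float32), array([57.6, 84.9], dtype=float32), -38.38)
handle (array([ 546.1, -257.4], dtype=float32), array([14., 25.], dtype=float32), 19.46)
handle dark (array([ 575.5, -260.2], dtype=float32), array([ 59.7, 123.1], dtype=float32), -34.51)
```

arm_command --commands '[[[0,0,-10,0,0,0,0],[0,0,-25,0,0,0,0],[0,0,-30,0,0,0,0],[0,0,-30,0,0,0,0],[0,0,-25,0,0,0,0]]]'

```text
t: 20.8
tool_pos: [0.5676, -0.2624, 0.2032]
ee_rot: [-0.052, 0.999, -0.0, 0.0]
ft_force: [1.6, -0.5, -3.4]
finger_gap: 0.0147
grip_force: 79.4
```

arm_command --commands '[[[0,0,0,0,0,4.2,0],[0,0,0,0,0,4.2,0],[1,25,0,0,0,0,0],[1,35,0,0,0,0,0],[1,35,0,0,0,0,0]]]'

```text
t: 21.3
tool_pos: [0.5682, -0.1668, 0.2013]
ee_rot: [0.022, 1.0, 0.0, -0.0]
ft_force: [0.5, 0.3, -2.9]
finger_gap: 0.0143
grip_force: 79.4
```

arm_command --commands '[[[1,35,0,0,0,0,0],[1,35,0,0,0,0,0],[1,35,0,0,0,0,0],[1,35,0,0,0,0,0],[1,35,0,0,0,0,0]]]'

```text
t: 21.8
tool_pos: [0.5706, 0.009, 0.2016]
ee_rot: [0.021, 1.0, -0.0, -0.0]
ft_force: [0.4, -0.9, -2.5]
finger_gap: 0.0144
grip_force: 79.4
```

arm_command --commands '[[[1,35,0,0,0,0,0],[1,35,0,0,0,0,0],[1,35,0,0,0,0,0],[1,35,0,0,0,0,0],[1,35,0,0,0,0,0]]]'

```text
t: 22.3
tool_pos: [0.573, 0.184, 0.2015]
ee_rot: [0.021, 1.0, -0.0, -0.0]
ft_force: [0.6, 0.1, -2.9]
finger_gap: 0.0143
grip_force: 79.4
```

```bash
python3 g.py 571 251 200 177.65
```

```text
t 22.30 at [573.  184.  201.5] phi 177.58 | shift [ 4.9 66.8  1.5] turnz -0.07 | after-turn frame xy [ 4.8 66.9] | tilt [ 0.03  0.03 -0.  ] J [ 0.18  0.38  0.06  1.26 -0.    0.22] gap 0.0143 F [ 0.6  0.1 -2.9]
```

arm_command --commands '[[[2,33,0,0,0,0,0],[1,34,0,0,0,0,0],[0,0,0,0,0,0,0],[0,0,0,0,0,0,0]]]'

```text
t: 22.7
tool_pos: [0.5728, 0.2505, 0.2011]
ee_rot: [0.02, 1.0, -0.0, -0.0]
ft_force: [0.6, 0.3, -2.7]
finger_gap: 0.0143
grip_force: 79.5
```

```bash
python3 g.py 571 251 200 177.65; python3 - <<'E'
from h import *
c=capture('top'); np.save('top7.npy',c); s=capture('scene'); np.save('scene7.npy',s)
cv2.imwrite("pics/t7.png",np.hstack([cv2.resize(c["color"][150:350,130:310],(396,440)),cv2.resize(s["color"][150:350,310:490],(396,440))])[...,::-1])
E
```

```text
t 22.70 at [572.8 250.5 201.1] phi 177.69 | shift [1.9 0.4 1.1] turnz 0.04 | after-turn frame xy [1.9 0.4] | tilt [ 0.05  0.04 -0.  ] J [ 0.28  0.42  0.13  1.28 -0.    0.32] gap 0.0143 F [ 0.6  0.3 -2.7]
```

View pics/t7.png

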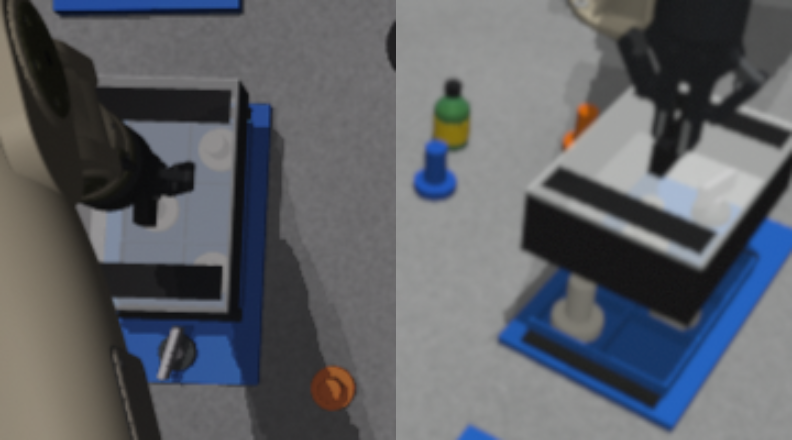

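The cover hangs level over the case. I'll check its centring from the right ends of the panels, at (231,105) and (222,281) in the left half.

```bash
python3 - <<'E'
from h import *
c=np.load('top7.npy',allow_pickle=True).item(); V=c["color"].max(2); P=cloud(c)
m=((V<50)&(P[...,2]>.17)&(P[...,2]<.21)).astype(np.uint8)
z=.1895; th=np.radians(-2.35); ex=np.array([np.cos(th),np.sin(th)]); ey=np.array([-ex[1],ex[0]])
for box in ((200,185,238,210),(200,265,238,290)):
    k=blob(m,box)[0]; Q=np.array([ray(c,u,v,z)[:2]*1000 for u,v in k.reshape(-1,2)])-[571,251]
    X=Q@ex; Y=Q@ey; print("panel case x %.1f..%.1f  y min %.1f"%(X.min(),X.max(),Y.min()), "cx",(X.min()+X.max())/2, rectw(c,k,z))
g=(P[...,2]>.17)&(P[...,2]<.2); print("top z",np.median(P[...,2][g&(m>0)]))
s=np.load('scene7.npy',allow_pickle=True).item(); V=s["color"].max(2); P=cloud(s); m=((V<60)&(P[...,2]>.18)&(P[...,2]<.2)).astype(np.uint8)
for k in blob(m,(370,210,480,275))[:1]: print("scene panel",rectw(s,k,z))
print("expected far panel",[571,251]+88*ex)
E
```

```text
panel case x 71.9..103.6  y min -73.4 cx 87.75268928381712 (array([657.2, 211.7], dtype=float32), array([31.5, 75.4], dtype=float32), 87.48)
panel case x -103.9..-72.1  y min -73.9 cx -87.96513335022581 (array([481.2, 213.6], dtype=float32), array([31.6, 65.9], dtype=float32), 86.95)
top z 0.18840153040354002
scene panel (array([660.7, 247.8], dtype=float32), array([ 26.9, 143.5], dtype=float32), 87.54)
expected far panel [658.92599139 247.39167099]
```

arm_command --commands '[[[0,0,25,0,0,0,0],[0,0,25,0,0,0,0],[0,0,15,0,0,0,0],[0,0,0,0,0,0,0],[0,0,0,0,0,0,0]]]'

```text
t: 23.3
tool_pos: [0.5735, 0.249, 0.1367]
ee_rot: [0.022, 1.0, -0.0, -0.0]
ft_force: [-0.1, 0.8, -1.4]
finger_gap: 0.0145
grip_force: 79.3
```

```bash
python3 g.py 572 250.5 103 177.65
```

```text
t 23.30 at [573.5 249.  136.7] phi 177.51 | shift [ 1.6  1.5 33.7] turnz -0.14 | after-turn frame xy [1.6 1.5] | tilt [ 0.01  0.01 -0.  ] J [ 0.28  0.45  0.01  1.13 -0.    0.32] gap 0.0145 F [-0.1  0.8 -1.4]
```

arm_command --commands '[[[1,1.5,15,0,0,0,0],[0,0,12,0,0,0,0],[0,0,6,0,0,0,0],[0,0,2,0,0,0,0],[0,0,0,0,0,0,0]]]'

```text
t: 23.8
tool_pos: [0.5724, 0.2516, 0.1015]
ee_rot: [0.021, 1.0, 0.0, 0.0]
ft_force: [0.3, -0.1, -2.8]
finger_gap: 0.0146
grip_force: 79.5
```

```bash
python3 g.py 572 250.5 95 177.65; python3 - <<'E'
from h import *
s=capture('scene'); cv2.imwrite("pics/s8.png",cv2.resize(s["color"][170:350,310:510],(660,594))[...,::-1])
E
```

```text
t 23.80 at [572.4 251.6 101.5] phi 177.60 | shift [ 0.4 -1.1  6.5] turnz -0.05 | after-turn frame xy [ 0.4 -1.1] | tilt [-0.   -0.01  0.  ] J [ 0.29  0.47 -0.04  1.06  0.    0.33] gap 0.0146 F [ 0.3 -0.1 -2.8]
```

View pics/s8.png

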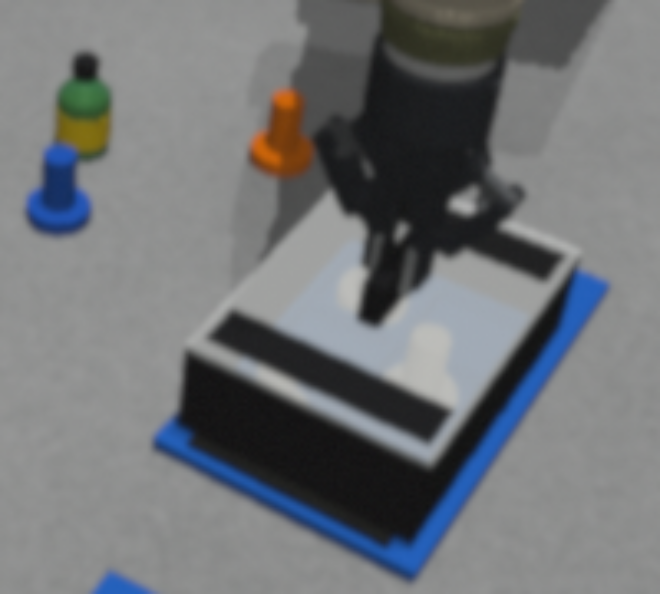

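The cover sits around the grid, with its skirt just above the seals. I'll lower it the last bit, let go, and move over the far press panel with the fingers shut.

arm_command --commands '[[[0,0,2,0,0,0,0],[0,0,0,0,0,0,0],[0,0,0,0,0,0,0.4],[0,0,0,0,0,0,0.4],[0,0,0,0,0,0,0.4]]]' --squeeze 40

```text
t: 24.35
tool_pos: [0.5725, 0.2517, 0.0994]
ee_rot: [0.021, 1.0, 0.0, 0.0]
ft_force: [0.1, -0.5, 0.6]
finger_gap: 0.0342
grip_force: 0.0
```

arm_command --commands '[[[0,0,-25,0,0,0,0.4],[0,0,-30,0,0,0,0.4],[-30,0,0,0,0,0,0],[-30,0,0,0,0,0,0],[-28,0,0,0,0,0,0]]]'

```text
t: 24.85
tool_pos: [0.6616, 0.2481, 0.1549]
ee_rot: [0.021, 1.0, 0.0, 0.001]
ft_force: [-0.5, 0.8, -0.2]
finger_gap: -0.0001
grip_force: 0.0
```

arm_command --commands '[[[0,0,20,0,0,0,0],[0,0,20,0,0,0,0],[0,0,10,0,0,0,0],[0,0,0,0,0,0,0],[0,0,0,0,0,0,0]]]'

```text
t: 25.35
tool_pos: [0.6603, 0.2481, 0.1048]
ee_rot: [0.021, 1.0, 0.0, 0.0]
ft_force: [-0.1, -0.8, -0.3]
finger_gap: 0.0001
grip_force: 0.0
```

```bash
python3 g.py 659 247.5 83 177.65; cat > p.py <<'E'
from h import *
c=capture('top'); V=c["color"].max(2); P=cloud(c); dark=((V<45)&(P[...,2]>.06)&(P[...,2]<.1)).astype(np.uint8)
for k in blob(dark,(160,160,270,310))[:3]: 
    M=np.zeros_like(dark); cv2.drawContours(M,[k],-1,1,-1); print(rectw(c,k,.088),"z",np.median(P[(M>0)&(dark>0)][:,2]).round(4),cv2.contourArea(k))
E
python3 p.py
```

```text
t 25.35 at [660.3 248.1 104.8] phi 177.61 | shift [ 1.2 -0.6 21.8] turnz -0.04 | after-turn frame xy [ 1.2 -0.6] | tilt [-0.01 -0.01  0.  ] J [0.25 0.62 0.22 1.17 0.   0.29] gap 0.0001 F [-0.1 -0.8 -0.3]
(array([658.4, 234.1], dtype=float32), array([ 31.6, 118. ], dtype=float32), 87.85) z 0.0877 299.0
(array([482. , 213.6], dtype=float32), array([30.6, 59.7], dtype=float32), 89.24) z 0.0885 294.5
(array([451. , 175.6], dtype=float32), array([2.3, 2.4], dtype=float32), 89.24) z 0.0662 0.5
```

arm_command --commands '[[[0,0,12,0,0,0,0],[0,0,3,0,0,0,0],[0,0,3,0,0,0,0],[0,0,3,0,0,0,0],[0,0,1,0,0,0,0]]]'

```text
t: 25.9
tool_pos: [0.6611, 0.248, 0.0838]
ee_rot: [0.021, 1.0, 0.0, 0.001]
ft_force: [-1.1, -1.4, 7.8]
finger_gap: -0.0003
grip_force: 3.7
```

arm_command --commands '[[[0,0,1,0,0,0,0],[0,0,1,0,0,0,0],[0,0,0,0,0,0,0]]]'

```text
t: 26.2
tool_pos: [0.6614, 0.2479, 0.0829]
ee_rot: [0.021, 1.0, 0.0, 0.002]
ft_force: [-1.2, -1.5, 9.2]
finger_gap: -0.0002
grip_force: 4.8
```

arm_command --commands '[[[0,0,1,0,0,0,0],[0,0,1,0,0,0,0],[0,0,1,0,0,0,0],[0,0,0,0,0,0,0]]]'

```text
t: 26.6
tool_pos: [0.6615, 0.2479, 0.0827]
ee_rot: [0.021, 1.0, 0.0, 0.003]
ft_force: [-6.0, -3.5, 22.0]
finger_gap: -0.0003
grip_force: 10.9
```

arm_command --commands '[[[0,0,1,0,0,0,0],[0,0,1,0,0,0,0],[0,0,0,0,0,0,0]]]'

```text
t: 26.9
tool_pos: [0.6615, 0.248, 0.0827]
ee_rot: [0.021, 1.0, 0.0, 0.003]
ft_force: [-9.2, -4.6, 29.8]
finger_gap: 0.0002
grip_force: 15.0
```

The far end has bottomed out: z stays at 82.7 mm while the force rises. Now the near end.

arm_command --commands '[[[0,0,-35,0,0,0,0],[0,0,-40,0,0,0,0],[36,0,0,0,0,0,0],[35,0,0,0,0,0,0],[35,0,0,0,0,0,0]]]'

```text
t: 27.4
tool_pos: [0.5536, 0.2524, 0.1507]
ee_rot: [0.021, 1.0, 0.0, 0.001]
ft_force: [-0.2, 0.4, 0.1]
finger_gap: 0.0001
grip_force: 0.0
```

arm_command --commands '[[[35,0,0,0,0,0,0],[36,0,0,0,0,0,0],[0,0,20,0,0,0,0],[0,0,20,0,0,0,0],[0,0,10,0,0,0,0]]]'

```text
t: 27.9
tool_pos: [0.4824, 0.2552, 0.0992]
ee_rot: [0.021, 1.0, -0.0, -0.001]
ft_force: [-0.8, 0.0, -0.4]
finger_gap: -0.0001
grip_force: 0.0
```

```bash
python3 g.py 483 254.5 83 177.65; python3 p.py
```

```text
t 27.90 at [482.4 255.2  99.2] phi 177.63 | shift [-0.7 -0.7 16.2] turnz -0.02 | after-turn frame xy [-0.7 -0.7] | tilt [ 0.02  0.06 -0.  ] J [ 0.34  0.33 -0.26  0.98  0.    0.38] gap -0.0001 F [-0.8  0.  -0.4]
(array([660.1, 248.1], dtype=float32), array([ 30.8, 146.2], dtype=float32), 87.68) z 0.0834 705.0
(array([482.7, 199.4], dtype=float32), array([30.6, 33.1], dtype=float32), 85.99) z 0.0877 146.0
(array([498.8, 237.4], dtype=float32), array([ 2.4, 26.1], dtype=float32), 89.23) z 0.0876 5.0
```

arm_command --commands '[[[0,0,8,0,0,0,0],[0,0,3,0,0,0,0],[0,0,3,0,0,0,0],[0,0,3,0,0,0,0],[0,0,1,0,0,0,0]]]'

```text
t: 28.45
tool_pos: [0.4825, 0.2555, 0.0832]
ee_rot: [0.021, 1.0, 0.0, -0.001]
ft_force: [-6.5, -0.2, 9.7]
finger_gap: -0.0003
grip_force: 4.7
```

arm_command --commands '[[[0,0,1,0,0,0,0],[0,0,1,0,0,0,0],[0,0,1,0,0,0,0],[0,0,0,0,0,0,0]]]'

```text
t: 28.85
tool_pos: [0.4822, 0.2555, 0.082]
ee_rot: [0.021, 1.0, 0.0, -0.001]
ft_force: [-10.0, -1.8, 20.5]
finger_gap: -0.0001
grip_force: 10.1
```

arm_command --commands '[[[0,0,1,0,0,0,0],[0,0,1,0,0,0,0],[0,0,0,0,0,0,0]]]'

```text
t: 29.15
tool_pos: [0.4822, 0.2555, 0.0819]
ee_rot: [0.021, 1.0, 0.0, 0.0]
ft_force: [-14.1, -3.7, 34.4]
finger_gap: 0.0002
grip_force: 16.8
```

arm_command --commands '[[[0,0,-30,0,0,0,0],[0,0,-40,0,0,0,0],[0,0,-40,0,0,0,0],[0,-40,-20,0,0,0,0],[0,-45,0,0,0,0,0]]]'

```text
t: 29.65
tool_pos: [0.4826, 0.1711, 0.2116]
ee_rot: [0.019, 1.0, 0.001, 0.004]
ft_force: [1.1, -1.2, -0.6]
finger_gap: 0.0
grip_force: 0.0
```

arm_command --commands '[[[0,-45,0,0,0,0,0],[0,-45,0,0,0,0,0],[0,-45,0,0,0,0,0],[0,-45,0,0,0,0,0],[0,0,0,0,0,0,0]]]'

```text
t: 30.15
tool_pos: [0.4728, -0.0141, 0.2079]
ee_rot: [0.025, 1.0, -0.001, 0.001]
ft_force: [-0.3, 1.2, -0.4]
finger_gap: -0.0002
grip_force: 0.0
```

```bash
python3 p.py; python3 - <<'E'
from h import *
c=capture('top'); s=capture('scene')
cv2.imwrite("pics/t9.png",np.hstack([cv2.resize(c["color"][170:350,150:330],(396,440)),cv2.resize(s["color"][170:350,320:500],(396,440))])[...,::-1])
E
```

```text
(array([483.2, 255.4], dtype=float32), array([ 31.1, 146.4], dtype=float32), 87.7) z 0.0826 737.0
(array([658.1, 248.1], dtype=float32), array([ 31.1, 146.1], dtype=float32), 87.92) z 0.0827 705.0
(array([571.6, 246.6], dtype=float32), array([ 3.4, 67.2], dtype=float32), -1.88) z 0.0922 13.0
```

View pics/t9.png

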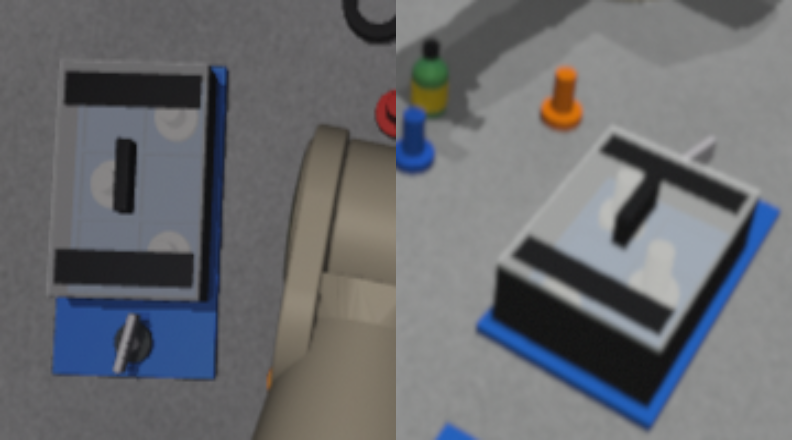

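The cover is level and centred within about 1 mm, with both panels at about 82.7 mm (home). The feet are upright inside it, the wing screw is at rest and the robot is clear.

```bash
python3 -c "
from h import *
print(finish_job())"
```

```text
the job is handed in; nothing more can be done
None
```

The job is handed in, though no verdict came back: the clamp was twisted about 10°, held and sprang back, all three white feet present stand in their own wells, and the cover is on and pressed home at both ends.

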